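Turn the cold plate over and hold the chiller dial at its third click

TASK

Get the glass chiller going: first turn its hinged plate (the one with the wooden grip) right over, from the chiller's rubber side onto its steel side, so that the bare metal face lies flat and up. Then turn the spring-return dial clockwise past its first two clicks to the third (the red dot) and keep holding it there: the job finishes with the robot still holding the dial at the third click, because the dial springs back when let go. Leave the other things on the cart where they are.

Things in the scene. Friction and masses are not known exactly. Their poses are not given: they have to be found in the camera images.
- chiller: cream chiller base, fixed on the cart, 220 (x) by 230 (y) by 45 mm high: x -115 to +105, y -115 to +115 mm of its frame. Origin on the cart surface; x away from the robot at yaw 0, y left, z up. Two plate beds, tops at z 51 mm, x -8 to +98 mm: black rubber on +y, steel on -y. Plate hinge along x through y 0, z 56 mm; dial at x -65, y 0 mm
- plate (a joint): turn of the hinged plate, rad: 0 = flat over the rubber bed (+y), cork face up; pi/2 upright; pi = flat over the steel bed (-y), aluminium face up (stop). Starts at 0 to 0.5. Stiff hinge (friction 0.17 N m): stays where left; 1 to 3 N at the grip moves it. Plate 100 mm (chiller x -5 to +95) by 98 mm, 8 mm thick, 0.2 kg
- plate_grip (a point): centre of the plate's dark wooden grip: round bar 26 mm long along chiller x, 18 mm across, on a thin stem past the plate's free edge. At plate angle a it is at chiller x 45, y 145 cos a, z 56 + 145 sin a (mm); it clears the base at both ends. Pinched by its two ends from above (closing along chiller x) it turns between the pads as the plate swings. Site x = chiller x
- dial (a joint): turn of the dial, rad, clockwise from above positive, vertical axis: 0 = rest (stop), clicks at 0.4, 0.8 and 1.2, stop at 1.6. A spring returns it to 0 over all the clicks when let go: about 0.04 N m at rest, 0.16 N m at the third click, each click adding or taking up to 0.04 N m
- wing: the dial's black bar handle: 46 mm along its own x, 12 mm thick (y), 30 mm high, on a steel disc 52 mm across, 10 mm high. Origin on the dial's axis at the bar's underside, 55 mm above the cart; top at 85 mm. White pointer line on its +x end. Its heading is the chiller's yaw + 0.6 rad - dial value, so yaw - 0.6 at the third click
- dial_grip (a point): point on the dial's axis inside the bar handle, 79 mm above the cart, 6 mm under its top: a good TCP height for pinching the handle across its thickness from above. Dots on the base 38 mm from here, on the chiller's +x side, mark the pointer's places: tiny black = rest, two small black = clicks 1 and 2, bigger red = click 3
- turntable: fixed wooden turntable 270 mm across, 26 mm high, to the robot's right; origin at the underside's centre. It carries the pourer, strainer, mould and tumbler
- pourer: white ceramic pourer, 72 mm across, 85 mm high, standing on the turntable; origin at its underside. To be left alone
- strainer: flat round steel cocktail strainer, 72 mm across with a 60 mm flat tongue, lying on the turntable; origin under its disc. To be left alone
- mould: blue silicone ice mould, 75 mm square, 35 mm high, on the turntable; origin at its underside. To be left alone
- tumbler: squat amber tumbler, 78 mm across, 75 mm high, on the turntable; origin at its underside. To be left alone
- jigger: copper jigger, 48 mm across, 95 mm high, standing to the robot's left; origin at its underside. To be left alone
- bitters: small amber bottle, 48 mm across, 130 mm high, standing to the robot's left; origin at its underside. To be left alone
- shaker: steel cocktail shaker, 86 mm across, 200 mm high, standing to the robot's left; origin at its underside. To be left alone

How it is judged:
On the way, in this order (a step that is already met when the one before it is completed fails the run):
1. the plate is turned right over, flat with its metal face up, while the dial is still at rest (value of joint plate above 2.99 rad and value of joint dial below 0.25 rad), for 0.2 s.
2. the robot holds the dial at its third click (value of joint dial between 1.05 and 1.35 rad and contact force between the fingers and wing above 1 N), for 0.5 s.
At the end, for the whole second after the job is handed in: the plate lies flat on the steel bed with its metal face up (within 0.15 rad of the stop) and the robot's fingers are still holding the dial at the third click (1.05 to 1.35 rad, contact over 1 N) (all of step 2 and value of joint plate above 2.99 rad); the arm keeps its last pose, push and grip.
It fails at once if a thing on the turntable or beside the chiller is displaced by more than 30 mm (distance of any of pourer, strainer, mould, tumbler, jigger, bitters, shaker from where it was at the start of the episode above 0.03 m).
It also fails if it takes over 58 s, if anything falls off the work surface, if the arm or the gripper's body presses on something with over 40 N, if the wrist force passes 120 N, or if a joint passes its speed limit or range.

ROBOT

A 6-joint arm with a two-finger parallel gripper is mounted at the origin on the work surface. World frame = base frame: x ahead of the robot, y to its left, z up, the work surface at z = 0. Lengths are in m, angles in rad, forces in N, time in s.
With the tool pointing down it reaches from about 0.375 to 0.9 m from the base axis. Payload 3.1 kg.
Tool frame: the origin (TCP) lies between the finger pads, 19 mm behind the fingertips; this is the grasp point; z points along the fingers, y is the line along which they close (so a half turn about z gives the same grasp; the last joint's range is limited). The gripper opens to 87 mm and grips with 3 to 60 N. Pads are 19 mm wide; open, the fingers measure 117 mm over their backs; the gripper's body (75 mm by 190 mm) begins 51 mm behind the grasp point.
Start: joints at [-1.312, 0.527, 1.433, -0, 1.181, -0.178], TCP at [0.265, -0.566, 0.241] pointing down, gripper open.
Joint ranges: [-3.08, 3.08], [-0.75, 2.2], [0.22, 2.44], [-1.43, 4.57], [0, 2.65], [-2.85, 2.85]. Speed limits (rad/s): [2.79, 2.79, 3.14, 3.14, 3.14, 3.14].

INTERFACE

Orientations are given as a unit quaternion [x, y, z, w].
In Python, from rig import robot gives the robot as it stands. The module is installed in compiled form; this text tells all that it offers.
- The arm moves only by the tool send_rows, never from a script. Its argument "increments" is one flat list of numbers, 7 for each row, row after row: the turn, a rotation vector about the world's x, y, z in rad, then the shift along the world's x, y, z in cm, then the opening, from 0 (shut) to 1 (fully open). A call has 1 to 20 rows; each row shifts and turns the commanded pose from where the row before left it; what a row does not reach is not made up. A row lasts 1/12 s, in which the tool goes at most 41.7 mm and 7.16 degrees, less where a joint would pass 70% of its speed; a pose out of reach is approached as far as the arm can. A call is refused whole if a number of a shift passes 4.17 or a number of a turn 0.125, either way. A call with a gripper value outside its range is refused whole. The fingers move at their own pace and stop on an object; "newtons" is the grip in N (left out, the last holds). Time passes only in rows, so rows that do not move let the fingers close. It gives the time, the measured TCP pose, the force, the opening and the grip force at its end, in the units of the state.
- robot.get_obs(): the state, without advancing time (a new reading comes with each control period).
- robot.camera(name): name is "side" or "top" or "wrist"; returns a dict with "image" (420x560x3 uint8, red, green, blue), "range_z" (420x560 float32, m along the optical axis (not along the pixel's ray), 0 where there is no reading), "fx", "fy", "cx", "cy" (pixels), "R" (3x3) and "t" (3): a world point X has camera coordinates R X + t. Camera axes: x right, y down, z forward; pixel columns grow to the right and rows downward; lengths in m; the calibration is good to about 2 mm. A picture is of the moment at which its call begins.
- robot.hand_in(): hands the job in; it is judged then, once.
The state is a dict: "time": time; "q": joint angles; "joint_velocities": joint speeds; "joint_torque": joint torques, N m; "position": TCP position; "tool_rot": TCP orientation; "ft_force": force on the tool from outside, world axes, zero at the start; "moment": the same for the moment, N m; "grip_width": finger opening in m; "grip_force": force on a finger pad.
Only numpy, scipy, OpenCV 4.12 (cv2) and the standard library are available. Lean on these libraries where they do the work, as an engineer would, in place of code of your own. Each camera call takes 0.05 s, during which the arm holds its last target. There are 200 camera calls.

## Working session

There is one attempt and no reset: what is moved stays moved. The work goes in short steps, Python scripts to look and compute and a tool call to move; the robot and the scene stay as the last step left them, time stands still between calls to the robot, and variables do not carry over. Pictures are saved under pics/ and viewed, at most 10 in all, crops included, and the job is handed in when it is done.

Besides the shell and the picture viewer there is one more tool, called after "Request:" in YAML: its name, and indented under it one key for each argument. send_rows: Moves the arm, as the interface text tells. Its arguments: {"type":"object","properties":{"increments":{"type":"array"},"newtons":{"type":"number"}},"required":["increments"]}

```bash
mkdir -p pics; cat > h.py <<'E'
import numpy as np,cv2
from rig import robot
def cam(n,f=None):
    c=robot.camera(n)
    np.savez(f'{n}.npz',**{k:np.asarray(v) for k,v in c.items()})
    if f: cv2.imwrite('pics/'+f,c['image'][:,:,::-1])
    return c
def pts(c):
    z=c['range_z'];v,u=np.indices(z.shape)
    P=np.stack([(u-c['cx'])/c['fx']*z,(v-c['cy'])/c['fy']*z,z],-1)
    return (P-c['t'])@c['R']
E
python3 - <<'E'
from h import *
c=cam('top','top1.png');cam('side','side1.png');o=robot.get_obs();print(o['position'],o['tool_rot'],o['time'])
print(c['fx'],c['R'],c['t'])
E
```

```text
[ 0.26481997 -0.5654603   0.24037828] [ 9.76141111e-01  2.17135045e-01 -5.32177048e-05 -9.49343006e-04] 0.1
495.51000457011776 [[-0.01400239 -0.9997432  -0.01781774]
 [-0.98051635  0.01722059 -0.19568121]
 [ 0.1959378   0.01473058 -0.98050568]] [-0.00639585  0.53038647  1.50091432]
```

View pics/top1.png

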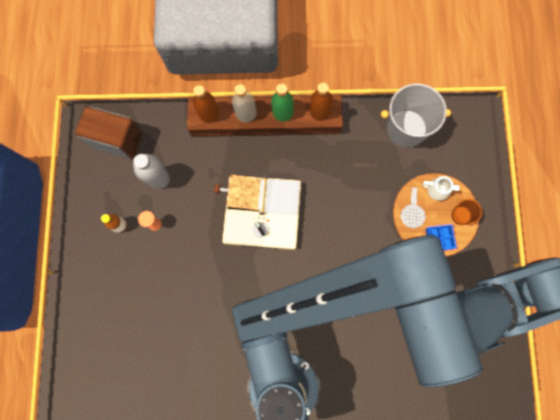

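View pics/side1.png

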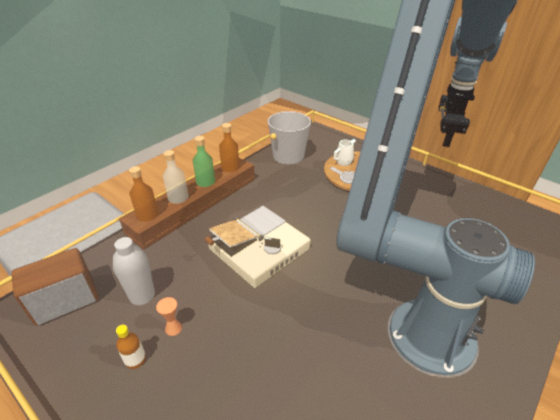

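The top view shows the chiller around (262,213), cork plate at (246,193) with its grip at (220,188), dial at (261,229), turntable at right (437,215), and jigger, bitters and shaker at left (148,220), (113,222), (152,170). The side view agrees; the plate is slightly raised.

```bash
python3 - <<'E'
from h import *
c=dict(np.load('top.npz'));X=pts(c);im=c['image']
for n,(u,v) in dict(grip=(218,188),cork=(246,193),corkL=(231,193),steel=(284,196),dial=(261,229),shaker=(145,160),jig=(148,218)).items(): print(n,X[v,u].round(4),im[v,u])
roi=np.zeros(X.shape[:2],bool);roi[165:260,205:312]=1
m=roi&(X[...,2]>.03)&(X[...,2]<.056)
m=cv2.morphologyEx(m.astype('u1'),cv2.MORPH_OPEN,np.ones((5,5)))>0
P=X[m][:,:2].astype('f4')
(cx,cy),s,a=cv2.minAreaRect(P*1000);print('rect',cx,cy,s,a)
# cork plane
m2=np.zeros_like(roi);m2[182:206,234:260]=1
Q=X[m2];q=Q.mean(0);n=np.linalg.svd(Q-q)[2][2];print('plane',q,n*np.sign(n[2]))
# dial high points
d=roi&(X[...,2]>.076)&(X[...,2]<.09);d[:215]=0
D=X[d];print('wing',len(D),D.mean(0),cv2.minAreaRect((D[:,:2]*1000).astype('f4')))
b=im[180:255,205:312];cv2.imwrite('pics/crop1.png',cv2.resize(im[165:260,205:312][:,:,::-1],None,fx=7,fy=6,interpolation=cv2.INTER_CUBIC)[:, :749])
E
```

```text
grip [0.6021 0.1926 0.0976] [124  73  43]
cork [0.5914 0.1089 0.0702] [252 216 130]
corkL [0.5883 0.1538 0.0863] [253 222 134]
steel [ 0.5836 -0.0095  0.0529] [248 243 238]
dial [0.4744 0.0616 0.083 ] [68 62 61]
shaker [0.6629 0.3896 0.203 ] [249 245 240]
jig [0.5122 0.4062 0.0953] [254 200 120]
rect 538.1767578125 63.319095611572266 (229.75404357910156, 220.55908203125) 84.8647689819336
plane [0.58775096 0.10646586 0.07809678] [ 0.96903577 -0.01812066  0.24625459]
wing 55 [0.47932317 0.06881603 0.08479911] ((479.4382019042969, 69.01055908203125), (45.520172119140625, 11.675300598144531), 29.26175880432129)
```

View pics/crop1.png

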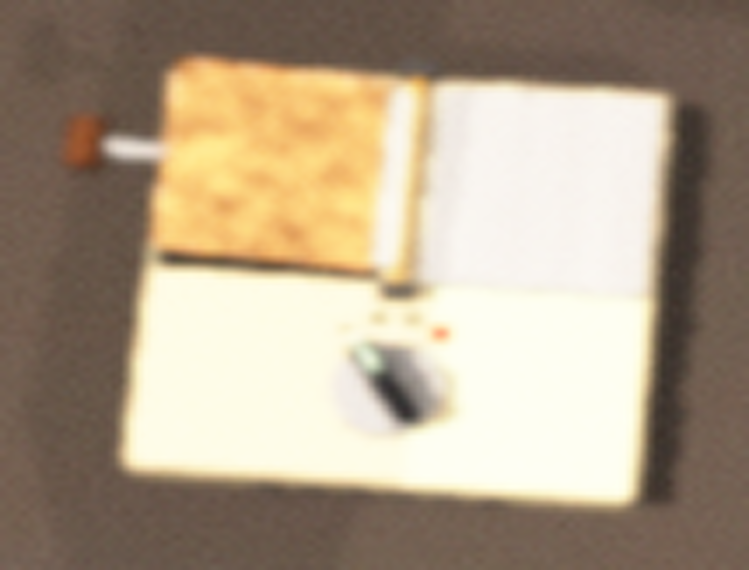

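```bash
python3 - <<'E'
from h import *
c=dict(np.load('top.npz'));X=pts(c);im=c['image'].astype(int)
yaw=-.0893;R=np.array([[np.cos(yaw),-np.sin(yaw)],[np.sin(yaw),np.cos(yaw)]])
L=X.copy();L[...,:2]=(X[...,:2]-[.5435,.063])@R
L=(L*1000)
m=(L[...,0]>5)&(L[...,0]<85)&(L[...,1]>25)&(L[...,1]<85)&(L[...,2]<150)
q=L[m];f=np.linalg.lstsq(np.c_[q[:,:2],np.ones(len(q))],q[:,2],rcond=None)[0];print('cork',f,np.arctan(f[1]),len(q))
g=(L[...,0]>25)&(L[...,0]<65)&(L[...,1]>122)&(L[...,1]<165)&(L[...,2]>30)&(L[...,2]<150)
print(L[g].round())
E
```

```text
cork [-3.92167030e-03  2.57373723e-01  6.13259400e+01] 0.25190650716540364 492
[[ 56. 143. 109.]
 [ 59. 142.  98.]
 [ 58. 138. 103.]
 [ 59. 135.  99.]
 [ 56. 148.  95.]
 [ 54. 143. 104.]
 [ 56. 141.  99.]
 [ 56. 139.  96.]
 [ 56. 135.  98.]
 [ 56. 132.  99.]
 [ 53. 148.  96.]
 [ 53. 145.  95.]
 [ 52. 141. 100.]
 [ 52. 137. 102.]
 [ 52. 134. 101.]
 [ 55. 133.  92.]
 [ 49. 147.  97.]
 [ 48. 143. 102.]
 [ 47. 139. 107.]
 [ 48. 136. 104.]
 [ 49. 134. 102.]
 [ 50. 131.  98.]
 [ 46. 146.  99.]
 [ 46. 144.  98.]
 [ 45. 139. 105.]
 [ 44. 136. 106.]
 [ 47. 134.  98.]
 [ 47. 131.  99.]
 [ 47. 128.  98.]
 [ 50. 127.  88.]
 [ 49. 123.  92.]
 [ 42. 146.  99.]
 [ 41. 142. 106.]
 [ 41. 139. 105.]
 [ 42. 136. 103.]
 [ 43. 134.  99.]
 [ 44. 131.  95.]
 [ 44. 128.  97.]
 [ 45. 125.  94.]
 [ 39. 146.  99.]
 [ 39. 143.  99.]
 [ 39. 139. 101.]
 [ 39. 136. 102.]
 [ 39. 133. 104.]
 [ 42. 132.  91.]
 [ 43. 129.  89.]
 [ 43. 126.  90.]
 [ 43. 123.  89.]
 [ 37. 146.  96.]
 [ 35. 141. 106.]
 [ 36. 139. 103.]
 [ 37. 136.  97.]
 [ 36. 132. 105.]
 [ 40. 132.  87.]
 [ 33. 145.  99.]
 [ 33. 141. 102.]
 [ 33. 139.  99.]
 [ 33. 136. 101.]
 [ 35. 134.  94.]
 [ 36. 131.  91.]]
```

Request:
send_rows:
  increments: [0,0,0.052,1.5,3.4,0,1,0,0,0.052,1.5,3.4,0,1,0,0,0.052,1.5,3.4,0,1,0,0,0.052,1.5,3.4,0,1,0,0,0.052,1.5,3.4,0,1,0,0,0.052,1.5,3.4,0,1,0,0,0.052,1.5,3.4,0,1,0,0,0.052,1.5,3.4,0,1,0,0,0.052,1.5,3.4,0,1,0,0,0.052,1.5,3.4,0,1,0,0,0.052,1.5,3.4,0,1,0,0,0.052,1.5,3.4,0,1,0,0,0.052,1.5,3.4,0,1,0,0,0.052,1.5,3.4,0,1,0,0,0.052,1.5,3.4,0,1,0,0,0.052,1.5,3.4,0,1,0,0,0.052,1.5,3.4,0,0.7,0,0,0.052,1.5,3.4,0,0.7,0,0,0.052,1.5,3.4,0,0.7,0,0,0.052,1.5,3.4,0,0.7]
  newtons: 15

```text
time: 1.77
position: [0.5651, 0.1159, 0.2409]
tool_rot: [0.738, 0.675, -0.0, -0.0]
ft_force: [-0.5, -1.4, 0.1]
grip_width: 0.0681
grip_force: 0.0
```

Request:
send_rows:
  increments: [0,0,0,1.2,2.7,0,0.7,0,0,0,1.2,2.7,0,0.7,0,0,0,1.1,2.8,0,0.7,0,0,0,0,0,-2,0.7,0,0,0,0,0,-2,0.7,0,0,0,0,0,-1,0.7,0,0,0,0,0,0,0.7]

```text
time: 2.35
position: [0.5976, 0.1957, 0.188]
tool_rot: [0.739, 0.674, -0.003, -0.002]
ft_force: [-0.9, -0.1, 0.2]
grip_width: 0.0612
grip_force: 0.0
```

```bash
python3 - <<'E'
from h import *
c=cam('wrist','w1.png');X=pts(c)
print(robot.get_obs()['position'])
yaw=-.0893;R=np.array([[np.cos(yaw),-np.sin(yaw)],[np.sin(yaw),np.cos(yaw)]])
L=X.copy();L[...,:2]=(X[...,:2]-[.5435,.063])@R;L*=1000
im=c['image'].astype(int)
g=(L[...,0]>20)&(L[...,0]<70)&(L[...,1]>120)&(L[...,1]<165)&(L[...,2]>75)&(L[...,2]<115)
print(g.sum(),np.percentile(L[g],[1,50,99],axis=0).round(1))
for y in range(120,165,4):
  k=g&(abs(L[...,1]-y)<2)
  if k.any():print(y,L[k].min(0).round(),L[k].max(0).round())
E
```

```text
[0.59878897 0.19566955 0.18966508]
1029 [[ 33.8 120.8  92. ]
 [ 46.3 139.8 100.8]
 [ 58.7 146.8 103.6]]
120 [ 43. 120.  91.] [ 49. 122.  94.]
124 [ 43. 122.  90.] [ 50. 126.  95.]
128 [ 42. 126.  92.] [ 58. 130.  97.]
132 [ 34. 130.  97.] [ 59. 134. 102.]
136 [ 33. 134. 100.] [ 59. 138. 104.]
140 [ 33. 138. 100.] [ 59. 142. 104.]
144 [ 33. 142.  93.] [ 59. 146. 103.]
148 [ 34. 146.  91.] [ 58. 147.  99.]
```

View pics/w1.png

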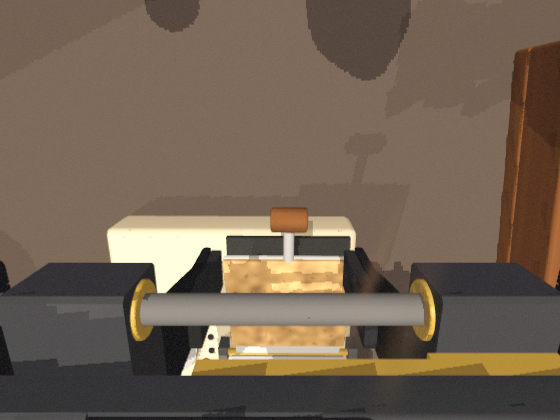

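The wrist view shows the grip bar at (289,219), measured at chiller (46,139,94.5) mm, so a ≈ 0.27.

Request:
send_rows:
  increments: [0,0,0,0.3,0.2,-1.5,0.7,0,0,0,0,0,-2,0.7,0,0,0,0,0,-2,0.7,0,0,0,0,0,-2,0.7,0,0,0,0,0,-1.5,0.7,0,0,0,0,0,-0.5,0.7,0,0,0,0,0,0,0.2,0,0,0,0,0,0,0.2,0,0,0,0,0,0,0.2,0,0,0,0,0,0,0.2,0,0,0,0,0,0,0.2]
  newtons: 15

```text
time: 3.32
position: [0.6037, 0.1981, 0.0975]
tool_rot: [0.739, 0.673, 0.001, 0.001]
ft_force: [0.3, -0.3, 0.2]
grip_width: 0.0355
grip_force: 0.0
```

Request:
send_rows:
  increments: [0,0,0,0,0,0,0.15,0,0,0,0,0,0,0.15,0,0,0,0,0,0,0.15,0,0,0,0,0,0,0.15]
  newtons: 15

```text
time: 3.65
position: [0.6018, 0.1984, 0.0961]
tool_rot: [0.739, 0.673, -0.001, -0.001]
ft_force: [-4.0, 2.5, 1.9]
grip_width: 0.0259
grip_force: 15.0
```

```bash
python3 - <<'E'
import numpy as np
a=np.linspace(.27,3.14159,31);y=14.5*np.cos(a);z=14.5*np.sin(a)
d=np.c_[np.diff(y)*.0892,np.diff(y)*.996,np.diff(z)]
c=np.cumsum(d,0).round(2);d=np.diff(np.r_[[[0,0,0]],c],axis=0)
for r in d: print(*r.round(2),sep=', ')
E
```

```text
-0.04, -0.43, 1.32
-0.05, -0.56, 1.27
-0.06, -0.67, 1.21
-0.07, -0.79, 1.14
-0.08, -0.89, 1.06
-0.09, -0.99, 0.97
-0.09, -1.07, 0.87
-0.11, -1.16, 0.77
-0.11, -1.22, 0.65
-0.11, -1.27, 0.52
-0.12, -1.33, 0.41
-0.12, -1.35, 0.27
-0.12, -1.37, 0.15
-0.13, -1.39, 0.01
-0.12, -1.37, -0.12
-0.12, -1.36, -0.25
-0.12, -1.33, -0.38
-0.12, -1.29, -0.51
-0.11, -1.23, -0.63
-0.1, -1.16, -0.74
-0.1, -1.1, -0.85
-0.09, -1.0, -0.96
-0.08, -0.91, -1.04
-0.07, -0.8, -1.13
-0.06, -0.7, -1.2
-0.06, -0.58, -1.26
-0.04, -0.45, -1.31
-0.03, -0.33, -1.35
-0.01, -0.19, -1.37
-0.01, -0.07, -1.39
```

Bar is pinched (25.9 mm). Swing the first half.

Request:
send_rows:
  increments: [0,0,0,-0.04,-0.43,1.32,0.15,0,0,0,-0.05,-0.56,1.27,0.15,0,0,0,-0.06,-0.67,1.21,0.15,0,0,0,-0.07,-0.79,1.14,0.15,0,0,0,-0.08,-0.89,1.06,0.15,0,0,0,-0.09,-0.99,0.97,0.15,0,0,0,-0.09,-1.07,0.87,0.15,0,0,0,-0.11,-1.16,0.77,0.15,0,0,0,-0.11,-1.22,0.65,0.15,0,0,0,-0.11,-1.27,0.52,0.15,0,0,0,-0.12,-1.33,0.41,0.15,0,0,0,-0.12,-1.35,0.27,0.15,0,0,0,-0.12,-1.37,0.15,0.15,0,0,0,-0.13,-1.39,0.01,0.15,0,0,0,0,0,0,0.15]

```text
time: 4.9
position: [0.5877, 0.0499, 0.2045]
tool_rot: [0.74, 0.673, -0.002, -0.0]
ft_force: [-6.4, -0.3, 5.1]
grip_width: 0.0261
grip_force: 15.0
```

Request:
send_rows:
  increments: [0,0,0,-0.12,-1.3,-0.25,0.15,0,0,0,-0.12,-1.36,-0.3,0.15,0,0,0,-0.12,-1.33,-0.38,0.15,0,0,0,-0.12,-1.29,-0.51,0.15,0,0,0,-0.11,-1.23,-0.63,0.15,0,0,0,-0.1,-1.16,-0.74,0.15,0,0,0,-0.1,-1.1,-0.85,0.15,0,0,0,-0.09,-1.0,-0.96,0.15,0,0,0,-0.08,-0.91,-1.04,0.15,0,0,0,-0.07,-0.8,-1.13,0.15,0,0,0,-0.06,-0.7,-1.2,0.15,0,0,0,-0.06,-0.58,-1.26,0.15,0,0,0,-0.04,-0.45,-1.31,0.15,0,0,0,-0.03,-0.33,-1.35,0.15,0,0,0,-0.01,-0.19,-1.37,0.15,0,0,0,-0.01,-0.07,-1.39,0.15,0,0,0,0,0,0,0.15,0,0,0,0,0,0,0.15]

```text
time: 6.4
position: [0.5747, -0.0866, 0.0555]
tool_rot: [0.739, 0.674, -0.003, -0.002]
ft_force: [-6.8, -2.2, -2.0]
grip_width: 0.0258
grip_force: 15.0
```

Request:
send_rows:
  increments: [0,0,0,0,0,-0.1,0.15,0,0,0,0,0,0,0.15,0,0,0,0,0,0,0.6,0,0,0,0,0,0,0.6,0,0,0,0,0,0,0.6,0,0,0,0,0,0,0.6,0,0,0,0,0,0,0.6,0,0,0,0,0,1,0.6,0,0,0,0,0,2,0.6,0,0,0,0,0,3,0.6,0,0,0,0,0,3,0.6,0,0,0,0,0,3,0.6,0,0,0,0,0,0,0.6]

```text
time: 7.48
position: [0.5818, -0.086, 0.1818]
tool_rot: [0.739, 0.674, 0.003, 0.006]
ft_force: [0.6, 0.7, 1.0]
grip_width: 0.0526
grip_force: 0.0
```

```bash
python3 - <<'E'
from h import *
c=cam('wrist','w2.png');cam('top','top2.png')
yaw=-.0893;R=np.array([[np.cos(yaw),-np.sin(yaw)],[np.sin(yaw),np.cos(yaw)]])
for n in('wrist','top'):
  c=dict(np.load(n+'.npz'));X=pts(c);L=X.copy();L[...,:2]=(X[...,:2]-[.5435,.063])@R;L*=1000
  m=(L[...,0]>5)&(L[...,0]<85)&(L[...,1]<-25)&(L[...,1]>-90)&(L[...,2]<100)&(L[...,2]>30)
  q=L[m]
  if len(q)>20:print(n,len(q),np.linalg.lstsq(np.c_[q[:,:2],np.ones(len(q))],q[:,2],rcond=None)[0],q.mean(0))
  d=(L[...,2]>78)&(L[...,2]<92)&(abs(L[...,0]+65)<40)&(abs(L[...,1])<40)
  print(n,d.sum(),cv2.minAreaRect((X[d][:,:2]*1000).astype('f4')) if d.sum()>5 else '')
print(robot.get_obs()['position'])
E
```

```text
wrist 10801 [-5.51325993e-04 -5.10627116e-03  6.04860063e+01] [ 44.95926928 -56.31301533  60.74876857]
wrist 817 ((471.37713623046875, 62.47882080078125), (27.72769546508789, 12.534734725952148), 29.305505752563477)
top 0 
[ 0.57872782 -0.08518214  0.17704182]
```

View pics/w2.png

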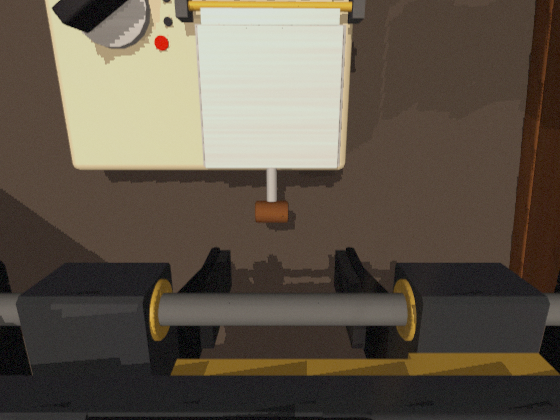

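The wrist view shows the aluminium plate flat on the steel bed (270,90), grip at (272,211), red dot (162,43), and wing still at rest. Next I move above the dial with the fingers across the wing.

Request:
send_rows:
  increments: [0,0,-0.097,-1.0,1.54,-0.3,0.5,0,0,-0.097,-1.0,1.54,-0.3,0.5,0,0,-0.097,-1.0,1.54,-0.3,0.5,0,0,-0.097,-1.0,1.54,-0.3,0.5,0,0,-0.097,-1.0,1.54,-0.3,0.5,0,0,-0.097,-1.0,1.54,-0.3,0.5,0,0,-0.097,-1.0,1.54,-0.3,0.5,0,0,-0.097,-1.0,1.54,-0.3,0.5,0,0,-0.097,-1.0,1.54,-0.3,0.5,0,0,-0.097,-1.0,1.54,-0.3,0.5,0,0,0,0,0,0,0.5,0,0,0,0,0,0,0.5]

```text
time: 8.58
position: [0.4763, 0.0697, 0.1438]
tool_rot: [0.967, 0.253, -0.001, -0.0]
ft_force: [1.0, -0.9, -0.6]
grip_width: 0.0433
grip_force: 0.0
```

```bash
python3 - <<'E'
from h import *
c=cam('wrist','w3.png');X=pts(c)
d=(X[...,2]>.076)&(X[...,2]<.092)&(np.hypot(X[...,0]-.479,X[...,1]-.069)<.045)
print(d.sum(),cv2.minAreaRect((X[d][:,:2]*1000).astype('f4')))
o=robot.get_obs();print(o['position'],o['tool_rot'],o['q'])
E
```

```text
1415 ((479.528076171875, 67.66650390625), (46.48724365234375, 11.974513053894043), 28.992582321166992)
[0.47754442 0.06903664 0.14417861] [ 9.67606939e-01  2.52461160e-01 -4.16933916e-04 -5.38584270e-06] [-8.83900278e-02  4.94826750e-01  1.87726328e+00 -3.88860190e-04
  7.70291409e-01  9.72239513e-01]
```

View pics/w3.png

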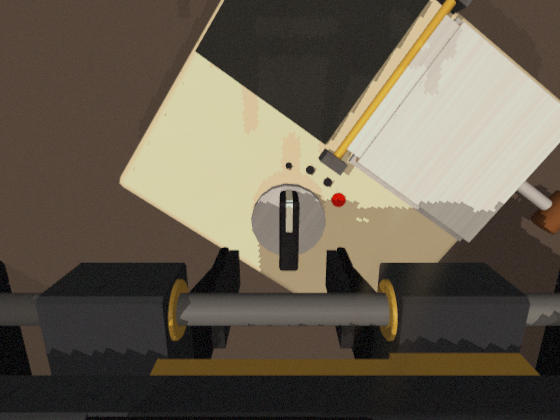

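The wrist view shows the wing at (289,230) aligned between the fingers, pointer at the rest dot and red dot at (339,200). Descend and grip.

Request:
send_rows:
  increments: [0,0,0,0.18,-0.1,-1,0.5,0,0,0,0,0,-2,0.5,0,0,0,0,0,-2,0.5,0,0,0,0,0,-1.5,0.5,0,0,0,0,0,0,0.3,0,0,0,0,0,0,0.05,0,0,0,0,0,0,0.05,0,0,0,0,0,0,0.05,0,0,0,0,0,0,0.05,0,0,0,0,0,0,0.05,0,0,0,0,0,0,0.05,0,0,0,0,0,0,0.05,0,0,0,0,0,0,0.05]
  newtons: 40

```text
time: 9.72
position: [0.4802, 0.0677, 0.0805]
tool_rot: [0.968, 0.251, 0.001, 0.001]
ft_force: [0.0, -2.6, 5.8]
grip_width: 0.0114
grip_force: 40.0
```

Request:
send_rows:
  increments: [0,0,-0.1,0,0,0,0.05,0,0,-0.1,0,0,0,0.05,0,0,-0.1,0,0,0,0.05,0,0,-0.1,0,0,0,0.05,0,0,-0.1,0,0,0,0.05,0,0,-0.1,0,0,0,0.05,0,0,-0.1,0,0,0,0.05,0,0,-0.1,0,0,0,0.05,0,0,-0.1,0,0,0,0.05,0,0,-0.1,0,0,0,0.05,0,0,-0.1,0,0,0,0.05,0,0,-0.1,0,0,0,0.05,0,0,0,0,0,0,0.05,0,0,0,0,0,0,0.05,0,0,0,0,0,0,0.05,0,0,0,0,0,0,0.05]

```text
time: 11.05
position: [0.4801, 0.0659, 0.0805]
tool_rot: [0.941, -0.338, 0.001, 0.002]
ft_force: [-1.3, -11.4, 6.8]
grip_width: 0.0116
grip_force: 40.0
```

```bash
python3 - <<'E'
from h import *
c=cam('wrist','w4.png');X=pts(c)
d=(X[...,2]>.076)&(X[...,2]<.092)&(np.hypot(X[...,0]-.479,X[...,1]-.069)<.03)
print(d.sum(),cv2.minAreaRect((X[d][:,:2]*1000).astype('f4')))
o=robot.get_obs();r=o['tool_rot'];print(o['position'],2*np.arctan2(r[1],r[0]),o['q'],o['moment'],o['ft_force'],o['grip_width'])
E
```

```text
2539 ((478.32269287109375, 63.93370056152344), (30.226394653320312, 46.0759391784668), 68.20814514160156)
[0.48004703 0.0658614  0.08050985] -0.6886491038812157 [-0.09259877  0.61740081  1.91386391 -0.00629782  0.60859457  2.17201061] [-2.02751834  0.26537626  0.1376875 ] [ -1.9534739  -11.52356952   6.45758907] 0.011627334729142642
```

View pics/w4.png

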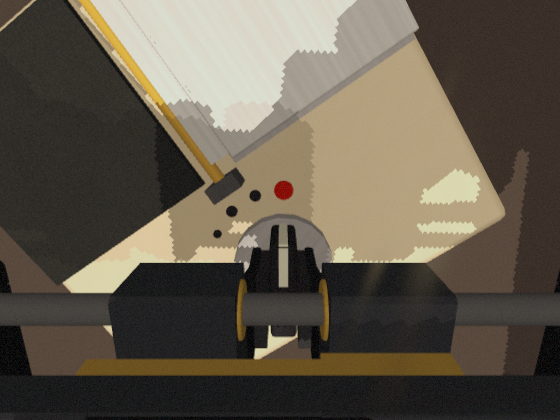

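The pointer (283,235) lines up with the red dot (283,190), and the plate is still flat. I hold a little longer, then hand in.

Request:
send_rows:
  increments: [0,0,0,0,0,0,0.05,0,0,0,0,0,0,0.05,0,0,0,0,0,0,0.05,0,0,0,0,0,0,0.05,0,0,0,0,0,0,0.05,0,0,0,0,0,0,0.05,0,0,0,0,0,0,0.05,0,0,0,0,0,0,0.05]

```text
time: 11.77
position: [0.4801, 0.0659, 0.0805]
tool_rot: [0.941, -0.338, 0.001, 0.002]
ft_force: [-1.4, -12.2, 7.2]
grip_width: 0.0119
grip_force: 40.0
```

```bash
python3 -c "
from rig import robot
print(robot.hand_in())"
```

```text
the job is handed in; nothing more can be done
None
```

I handed the job in at about 12 s, with the plate flat on the steel bed metal side up and the gripper still holding the dial at the third click (about 1.2 rad, 40 N grip); the hand-in returned no verdict.

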